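# Load the finned module into the shielded test box and clamp its lid

## Task

Lift the lid off the metal test box by its knob and set it down on the bench, knob up, clear of the box. Take the finned module out of the rack and lower it gently into the box so that it lies flat on the box floor, fins up, between the two low cradle rails and lengthways along them; then put the lid back fully home and swing the clamp arm right down onto it. Do not drop anything, and leave the other modules, the multimeter and the reel where they are.

Things in the scene. Friction and masses are not known exactly. Their poses are not given: they have to be found in the camera images.
- testbox: Open-topped aluminium test box, fixed: outside 80 (x) x 110 (y) x 52 mm high, walls and floor 5 mm, inside 70 x 100 mm. Origin: centre of underside, z up. The clamp bracket stands on the +x wall, out to x = 64 mm, y = 23 to 49 mm, up to 70 mm high. The lid starts on the box, unclamped.
- cradle (a point): Centre of the box floor (5 mm above the box origin; same axes): the module's origin belongs here, its length along x. Two cradle rails along x, 8 mm high, 8 mm wide, inner faces at y = +-23.5 mm. A loaded module has 30 mm of finger room to the wall on each long side (above the rails), only 5 mm at its ends.
- lid: Loose lid, about 200 g: aluminium plate 84 (x) x 114 (y) mm at z = 8 to 14 mm, under it a plug 60 x 92 mm (z = 0 to 8), in the middle a round black knob: neck 16 mm diameter, head 26 mm diameter at z = 23 to 40 mm. Origin: centre of the plug's underside. Seated: plate on the rim, plug inside with 4 to 5 mm play each side, origin 44 mm above the box's, x axes parallel (either way round).
- clamp (a joint): Clamp arm hinged on the box: 0 = down on the lid, pointing to the box's -x; grows as it swings up and back to +x. Starts at 1.85 to 2.15 rad; stop at 2.2. Steel bar 14 mm wide, 8 thick; last 30 mm a black grip 16 wide, 12 thick, its top 8 mm above the hinge line when down. At 0 it lies 0.5 mm above the lid plate. Friction 0.2 N m (3 N at the tip): stays where left; push or pinch it.
- clamp_hinge (a point): Hinge point of the clamp arm, on the arm's middle line: box coordinates x = 58, y = 36, z = 62.5 mm. The hinge line runs along the box's y.
- clamp_tip (a point): End of the clamp arm, mid-thickness of the bar, 82 mm from the hinge: box coordinates x = 58 - 82 cos(q), y = 36, z = 62.5 + 82 sin(q) mm, q the clamp joint.
- module: Finned module, the one to load: bare aluminium block 60 (x) x 40 (y) x 32 mm high, about 180 g; solid up to 20 mm, then five full-length fins 4 mm thick along x, the outer two flush with the sides. Origin: centre of underside, z up. Starts in one of the rack's three bays, length along the bay.
- rack: Plastic rack, fixed: base 64 (x) x 155 (y) x 6 mm; four walls 60 mm long (x), 5 thick, up to z = 40 mm, at y = +-25 and +-75 mm: three bays 45 mm wide, open at the top and at both x ends. Origin: centre of underside. Modules stand on the base (z = 6 mm). The walls hide their long sides (2.5 mm gap), so here a module can be taken only by its two ends, 60 mm apart.
- flat_module: Bystander: module of the same 60 x 40 x 32 mm outline with a flat top, in another bay of the rack. Origin: centre of the underside, x along its length.
- drum_module: Bystander: module 60 x 40 x 22 mm with a round black drum 30 mm in diameter on top (36 mm high in all), in another bay of the rack. Origin: centre of the underside, x along its length.
- meter: Bystander: yellow and black multimeter lying on its back, 80 (x) x 165 (y) x 37 mm (dial up to 41 mm). Origin: centre of the underside.
- reel: Bystander: steel wire reel standing on end, 54 mm diameter, 42 mm high. Origin: centre of the underside.
- supply: Fixed obstacle: grey bench power supply, 75 (x) x 130 (y) x 80 mm high (knobs and sockets on its -x face stick out 10 mm, look only). Origin: centre of the underside.
Not all that is in view belongs to the job. Leave any orange or turquoise look-alike of the module alone.

How it is judged:
On the way, in this order (a step that is already met when the one before it is completed fails the run):
1. the lid lies on the bench, knob up, clear of the box and let go (height (world z) of lid below 0.006 m and angle between lid's own z axis and vertical below 0.1 rad and horizontal distance between lid and testbox above 0.075 m and contact force between lid and the fingers below 0.3 N), for 0.2 s.
2. the finned module lies flat on the box floor between the cradle rails, let go (x of module in the frame of testbox between -0.008 and 0.008 m and y of module in the frame of testbox between -0.006 and 0.006 m and z of module in the frame of testbox between 0.002 and 0.008 m and angle between module's own z axis and vertical below 0.06 rad and angle between the x axis of module and the x axis of testbox, either way round below 0.15 rad and contact force between module and the fingers below 0.3 N), for 0.2 s.
3. the lid is back home on the box with the module inside, let go (x of module in the frame of testbox between -0.008 and 0.008 m and y of module in the frame of testbox between -0.006 and 0.006 m and z of module in the frame of testbox between 0.002 and 0.008 m and angle between module's own z axis and vertical below 0.06 rad and angle between the x axis of module and the x axis of testbox, either way round below 0.15 rad and horizontal distance between lid and testbox below 0.009 m and z of lid in the frame of testbox between 0.041 and 0.0465 m and angle between lid's own z axis and vertical below 0.04 rad and contact force between lid and the fingers below 0.3 N), for 0.2 s.
At the end, for the whole second after the job is handed in: Module flat on the box floor (0.06 rad), within 8 mm of centre in box x, 6 in y, 0.15 rad of its x axis; lid on, plug inside: origin 41 to 46.5 mm above the box's, within 9 mm of centre, level within 0.04 rad; clamp joint below 0.06 rad; module and lid at rest (x of module in the frame of testbox between -0.008 and 0.008 m and y of module in the frame of testbox between -0.006 and 0.006 m and z of module in the frame of testbox between 0.002 and 0.008 m and angle between module's own z axis and vertical below 0.06 rad and angle between the x axis of module and the x axis of testbox, either way round below 0.15 rad and horizontal distance between lid and testbox below 0.009 m and z of lid in the frame of testbox between 0.041 and 0.0465 m and angle between lid's own z axis and vertical below 0.04 rad and value of joint clamp below 0.06 rad and linear speed of each of module, lid below 0.02 m/s); the robot touches nothing.
It fails at once if one of the other modules is shifted by more than 20 mm or tipped over (distance of any of flat_module, drum_module from where it was at the start of the episode above 0.02 m or angle between any of flat_module, drum_module's own z axis and vertical above 0.3 rad).
It fails at once if the multimeter or the reel is shifted by more than 20 mm or tipped over (distance of any of meter, reel from where it was at the start of the episode above 0.02 m or angle between any of meter, reel's own z axis and vertical above 0.3 rad).
It fails at once if the finned module is dropped or thrown (moves faster than 0.4 m/s with no finger on it) (contact force between module and the fingers below 0.05 N and linear speed of module above 0.4 m/s).
It fails at once if the lid is dropped or thrown (moves faster than 0.4 m/s with no finger on it) (contact force between lid and the fingers below 0.05 N and linear speed of lid above 0.4 m/s).
It also fails if it takes over 72 s, if anything falls off the work surface, if the arm or the gripper's body presses on something with over 40 N, if the wrist force passes 120 N, or if a joint passes its speed limit or range.

## Robot

A 6-joint arm with a two-finger parallel gripper is mounted at the origin on the work surface. World frame = base frame: x ahead of the robot, y to its left, z up, the work surface at z = 0. Lengths are in m, angles in rad, forces in N, time in s.
With the tool pointing down it reaches from about 0.35 to 0.975 m from the base axis. Payload 17.4 kg.
Tool frame: the origin (TCP) lies on the mounting face of the last link; the fingertips stand 173 mm ahead of it and the grasp point (between the pads) lies 155 mm ahead of it; z points along the fingers, y is the line along which they close (so a half turn about z gives the same grasp; the last joint's range is limited). The gripper opens to 85 mm and grips with 20 to 120 N. Pads are 22 mm wide; open, the fingers measure 114 mm over their backs; the gripper's body (76 mm by 85 mm) begins 54 mm behind the grasp point. The pads swing forward as they close: fully open they stand 13 mm farther back than shut.
Start: joints at [-1.138, 0.116, 1.442, -0, 1.584, -0.038], TCP at [0.306, -0.602, 0.405] pointing down, gripper open.
Joint ranges: [-2.83, 2.83], [-0.83, 2.19], [0.07, 2.5], [-1.14, 4.28], [0.01, 3], [-2.97, 2.97]. Speed limits (rad/s): [1.89, 1.89, 2.22, 3.14, 3.14, 3.14].

## Interface

Orientations are given as [roll, pitch, yaw] about the fixed x, y, z axes, in that order (R = Rz(yaw) Ry(pitch) Rx(roll)).
In Python, from rig import get_state, grab_frame, camera_info, finish_job, boxes_of gives the robot as it stands. The module is installed in compiled form; this text tells all that it offers.
- The arm moves only by the tool send_rows, never from a script. Its argument "series" is one flat list of numbers, 6 for each row, row after row: the shift along the tool's x, y, z in units of 30 mm (1.0 is 30 mm), then the turn, a rotation vector about the tool's x, y, z in units of 5 degrees (1.0 is 5 degrees). In form: [x, y, z, ax, ay, az, x, y, z, ax, ay, az, ...]. A call has 1 to 10 rows; each row is the pose to reach, as a shift and turn from the pose commanded when the call began, along the tool's axes at that moment; what a row does not reach only later rows make up. A row lasts 1/8 s, in which the tool goes at most 62.5 mm and 10.7 degrees, less where a joint would pass 70% of its speed; a pose out of reach is approached as far as the arm can. A call with a gripper value outside its range is refused whole. "gripper" is the closure, from -1 (fully open) to 1 (shut), set as the call begins (left out, the last holds). The fingers move at their own pace and stop on an object; the grip force is fixed at half the most. Time passes only in rows, so rows that repeat a pose let the fingers close. It gives the time, the measured TCP pose, the force, the opening and the grip force at its end, in the units of the state.
- get_state(): the state, without advancing time (a new reading comes with each control period).
- grab_frame(name): name is "scene" or "side" or "wrist"; returns the picture (384x512x3 uint8, red, green, blue); there is no depth.
- camera_info(name): a dict with "intrinsics" (3x3 intrinsics, pixels), "world_from_camera" (4x4, takes a point from camera to world coordinates); the wrist camera has in their place "mount" (4x4, takes a point from camera to tool coordinates, whose origin is the TCP and whose axes are the flange's). Camera axes: x right, y up, looking along -z (the intrinsics and any distortion apply to the point x, -y, -z); pixel columns grow to the right and rows downward; lengths in m; the calibration is good to about 2 mm. A picture is of the moment at which its call begins: read the wrist's pose just before it. camera_info takes no time and is no camera call.
- finish_job(): hands the job in; it is judged then, once.
Trained networks look in the newest picture that a camera, given by its name, has taken for a name from the list of things; names that differ only in an ending like _2 or _b are one class to them, and where a whole thing is asked for, a point or a joint stands for the part that bears it (a point fixed in the world has none). Each returns a list of dicts, best first, with "confidence" (0 to 1); they miss things now and then, are a little off and sometimes report something else, mostly with a low value. They report only what shows in the picture. A call takes as long as a camera call. They do not tell look-alikes from the thing itself.
- boxes_of(camera, target): "centre" ([column, row] in pixels, amid what is visible of it).
The state is a dict: "time_s": time; "joint_positions": joint angles; "joint_velocities": joint speeds; "joint_torque": joint torques, N m; "position": TCP position; "tcp_rot": TCP orientation; "ft_force": force on the tool from outside, world axes, zero at the start; "moment": the same for the moment, N m; "grip_width": finger opening in m; "grasp_force": force on a finger pad.
Only numpy, scipy, OpenCV 4.12 (cv2) and the standard library are available. Lean on these libraries where they do the work, as an engineer would, in place of code of your own. Each camera call takes 0.05 s, during which the arm holds its last target. There are 200 camera calls.

## Working session

There is one attempt and no reset: what is moved stays moved. The work goes in short steps, Python scripts to look and compute and a tool call to move; the robot and the scene stay as the last step left them, time stands still between calls to the robot, and variables do not carry over. Pictures are saved under pics/ and viewed, at most 10 in all, crops included, and the job is handed in when it is done.

Besides the shell and the picture viewer there is one more tool, called after "Emit:" as name(argument=value, ...) on one line, values as JSON. send_rows: Moves the arm, as the interface text tells. Its arguments: {"type":"object","properties":{"series":{"type":"array"},"gripper":{"type":"number"}},"required":["series"]}

```bash
mkdir -p pics; cat > h.py <<'E'
import numpy as np, cv2, json
from rig import *
from scipy.spatial.transform import Rotation as R
def snap(n,f):
    im=grab_frame(n); cv2.imwrite('pics/'+f,im[:,:,::-1]); return im
def cam(n):
    c=camera_info(n); K=np.array(c['intrinsics'])
    if 'mount' in c:
        s=get_state(); T=np.eye(4); T[:3,:3]=R.from_euler('xyz',s['tcp_rot']).as_matrix(); T[:3,3]=s['position']
        W=T@np.array(c['mount'])
    else: W=np.array(c['world_from_camera'])
    return K,W
def proj(P,K,W):
    p=np.linalg.inv(W)@np.append(P,1); v=K@np.array([p[0],-p[1],-p[2]]); return v[:2]/v[2]
def ray(px,K,W,z):
    d=np.linalg.inv(K)@np.array([px[0],px[1],1]); d=W[:3,:3]@np.array([d[0],-d[1],-d[2]]); o=W[:3,3]
    return o+d*(z-o[2])/d[2]
E
python3 - <<'E'
from h import *
print(get_state())
for n in ('scene','side','wrist'):
    i=camera_info(n); print(n,{k:np.round(v,4).tolist() if not isinstance(v,str) else v for k,v in i.items()})
a=snap('scene','a.png');b=snap('side','b.png')
K,W=cam('scene')
for t,z in dict(testbox=.05,lid=.07,clamp=.1,module=.03,rack=.03,flat_module=.03,drum_module=.03,meter=.03,reel=.02,supply=.05).items():
    for n in('scene','side'):
        K,W=cam(n)
        for d in boxes_of(n,t)[:3]: print(t,n,np.round(d['centre']),round(d['confidence'],2),ray(d['centre'],K,W,z).round(3))
E
```

```text
{'time_s': 0.0, 'joint_positions': array([-1.13776194e+00,  1.16469916e-01,  1.44226678e+00, -3.33850784e-05,
        1.58400697e+00, -3.78116051e-02]), 'joint_velocities': array([-0.00129929,  0.00098236,  0.00098132,  0.00201544, -0.00128137,
       -0.00206791]), 'joint_torque': array([-2.79281821e-04, -7.31983280e+01, -6.32491136e+01,  2.52470608e-05,
        6.32462616e-03,  1.25809055e-05]), 'position': array([ 0.30619079, -0.60156331,  0.40397195]), 'tcp_rot': array([-3.14044120e+00, -1.01527128e-05,  4.70845559e-01]), 'ft_force': array([ 0.63498171,  0.01149685, -0.05069106]), 'moment': array([ 0.04382475, -0.02258681,  0.02141109]), 'grasp_force': 0.0, 'grip_width': 0.08553603830320229}
scene {'intrinsics': [[384.1942, 0.0, 250.0841], [0.0, 384.1942, 193.5238], [0.0, 0.0, 1.0]], 'world_from_camera': [[0.4288, -0.5533, 0.7141, 1.1238], [0.9034, 0.2615, -0.3398, -0.3061], [0.0013, 0.7909, 0.612, 0.5994], [0.0, 0.0, 0.0, 1.0]]}
side {'intrinsics': [[460.4801, 0.0, 246.8247], [0.0, 460.4801, 196.6882], [0.0, 0.0, 1.0]], 'world_from_camera': [[-0.9213, 0.2535, -0.2949, 0.224], [-
[... 1156 characters left out ...]
 0.39 [0.526 0.06  0.03 ]
flat_module side [286. 176.] 0.84 [ 0.492 -0.18   0.03 ]
flat_module side [290. 164.] 0.5 [ 0.502 -0.235  0.03 ]
drum_module scene [165. 235.] 0.58 [ 0.513 -0.216  0.03 ]
drum_module side [289. 166.] 0.75 [ 0.5   -0.225  0.03 ]
meter scene [228. 189.] 0.59 [ 0.419 -0.032  0.03 ]
meter side [302. 230.] 0.62 [ 0.393 -0.002  0.03 ]
meter side [297. 151.] 0.35 [ 0.502 -0.3    0.03 ]
reel scene [279. 205.] 0.6 [0.517 0.058 0.02 ]
reel side [195. 324.] 0.55 [0.5   0.305 0.02 ]
reel side [189. 199.] 0.41 [ 0.683 -0.009  0.02 ]
reel side [288. 177.] 0.36 [ 0.492 -0.19   0.02 ]
supply scene [297. 241.] 0.64 [0.665 0.016 0.05 ]
supply side [189. 198.] 0.92 [0.665 0.02  0.05 ]
```

```bash
python3 -c "
import cv2,numpy as np
a=cv2.imread('pics/a.png');b=cv2.imread('pics/b.png')
cv2.imwrite('pics/ab.png',cv2.resize(np.vstack([a,b]),(800,1200))[:, :]) 
cv2.imwrite('pics/a2.png',cv2.resize(a,(800,600)));cv2.imwrite('pics/b2.png',cv2.resize(b,(800,600)))"
```

```text
(no output)
```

View pics/a2.png

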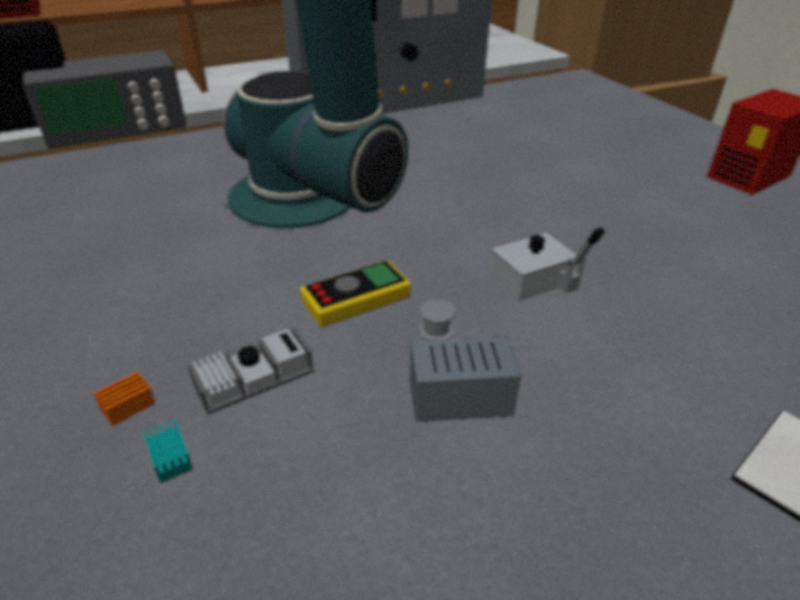

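View pics/b2.png

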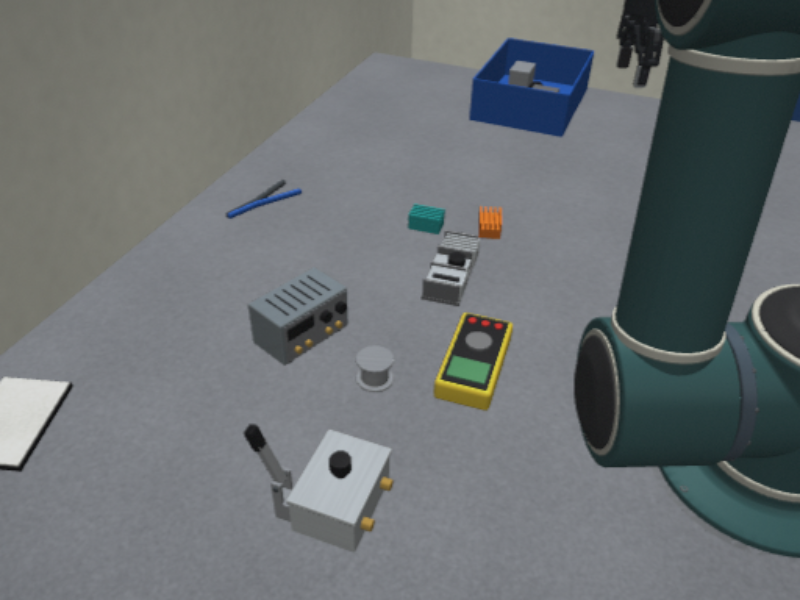

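The scene shows the finned module in the far-left rack bay (215,375 in the enlarged image). The lidded box is at (535,262) with its clamp raised to the right. The supply and reel stand between rack and box. Next I'll look from above with the wrist camera.

```bash
cat >> h.py <<'E'
def go(x,y,z,yaw,s=None):
    "units for send_rows to reach a tool-down pose"
    s=s or get_state(); R0=R.from_euler('xyz',s['tcp_rot']); 
    yaw0=s['tcp_rot'][2]; R1=R.from_euler('xyz',[np.pi,0,yaw])
    d=R0.inv().apply(np.array([x,y,z])-s['position'])/.03; w=(R0.inv()*R1).as_rotvec()/np.deg2rad(5)
    print('go',(x,y,z,round(yaw,4)),np.round(np.r_[d,w],3).tolist(), 'rows>=',round(max(np.linalg.norm(d)*30/62.5,np.linalg.norm(w)*5/10.7),1))
    return d,w
E
python3 -c "
from h import *
go(.50,-.22,.45,1.5)
K,W=cam('side')
for p in [(333,432),(391,452),(352,525),(290,498)]: print(ray(np.array(p)/1.5625,K,W,.058).round(3))
"
```

```text
go (0.5, -0.22, 0.45, 1.5) [11.528, -8.404, -1.509, -0.0, 0.0, -11.794] rows>= 6.9
[0.505 0.219 0.058]
[0.428 0.219 0.058]
[0.428 0.329 0.058]
[0.507 0.324 0.058]
```

Emit:
send_rows(series=[1.5, -1.0, -0.3, 0, 0, -2, 3, -2.2, -0.6, 0, 0, -4, 4.8, -3.5, -0.9, 0, 0, -6, 6.6, -4.8, -1.2, 0, 0, -8, 8.3, -6, -1.5, 0, 0, -10, 10, -7.3, -1.5, 0, 0, -11, 11.2, -8.2, -1.5, 0, 0, -11.8, 11.5, -8.4, -1.5, 0, 0, -11.8, 11.5, -8.4, -1.5, 0, 0, -11.8, 11.5, -8.4, -1.5, 0, 0, -11.8])

```text
time_s: 2.35
position: [0.4989, -0.2215, 0.4496]
tcp_rot: [-3.141, 0.0, 1.499]
ft_force: [-0.2, -0.6, -0.2]
grip_width: 0.0854
grasp_force: 0.0
```

```bash
python3 - <<'E'
from h import *
s=get_state(); print(s['time_s'],s['position'],s['tcp_rot'],abs(s['joint_velocities']).max())
K,W=cam('wrist'); im=snap('wrist','w1.png')
for t in ('module','flat_module','drum_module','rack'):
    for d in boxes_of('wrist',t)[:3]: print(t,np.round(d['centre']),round(d['confidence'],2),ray(d['centre'],K,W,.035).round(3))
cv2.imwrite('pics/w1b.png',cv2.resize(im[:,:,::-1],(800,600)))
E
```

```text
2.35 [ 0.49894046 -0.22154136  0.44962367] [-3.14133580e+00  2.03351158e-04  1.49899023e+00] 0.008659904901350848
module [265. 199.] 0.87 [ 0.501 -0.272  0.035]
module [254. 276.] 0.76 [ 0.481 -0.373  0.035]
module [341. 245.] 0.58 [ 0.59  -0.338  0.035]
flat_module [250. 108.] 0.66 [ 0.492 -0.167  0.035]
drum_module [260. 151.] 0.76 [ 0.499 -0.214  0.035]
rack [264. 170.] 0.82 [ 0.502 -0.237  0.035]
```

View pics/w1b.png

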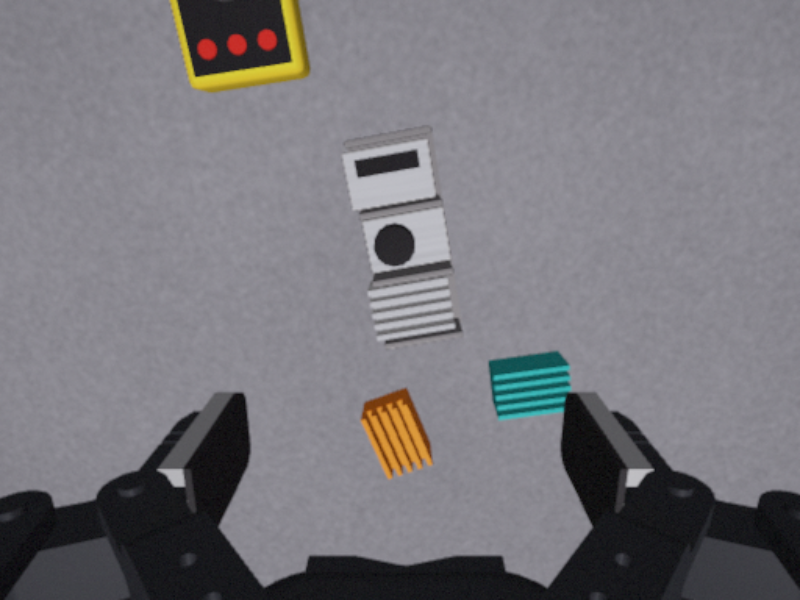

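The wrist view shows the rack from above, with the finned module at (412,308), its fins along the bay. The orange and turquoise look-alikes are below it at (398,432) and (530,385). Now to the box.

```bash
python3 - <<'E'
from h import *
K,W=cam('wrist')
P=[ray(np.array(p)/1.5625,K,W,.038) for p in [(369,291),(447,279),(456,326),(378,342)]]
P=np.array(P); print(P.round(4),P.mean(0)); d=P[1]-P[0]+P[2]-P[3]; print('yaw x',np.arctan2(d[1],d[0]))
go(.467,.255,.40,1.57)
E
```

```text
[[ 0.4692 -0.2525  0.038 ]
 [ 0.5271 -0.2475  0.038 ]
 [ 0.5321 -0.2845  0.038 ]
 [ 0.4723 -0.2932  0.038 ]] [ 0.50019361 -0.26941638  0.038     ]
yaw x 0.11556112395824768
go (0.467, 0.255, 0.4, 1.57) [15.757, -2.2, 1.655, -0.001, 0.0, -0.811] rows>= 7.7
```

Emit:
send_rows(series=[1.7, -0.2, 0, 0, 0, 0, 3.6, -0.4, 0, 0, 0, -0.2, 5.5, -0.7, 0, 0, 0, -0.4, 7.5, -1, 0.2, 0, 0, -0.6, 9.5, -1.3, 0.6, 0, 0, -0.8, 11.5, -1.6, 1, 0, 0, -0.8, 13.5, -1.9, 1.4, 0, 0, -0.8, 15, -2.1, 1.6, 0, 0, -0.8, 15.7, -2.2, 1.65, 0, 0, -0.8, 15.7, -2.2, 1.65, 0, 0, -0.8])

```text
time_s: 3.85
position: [0.4665, 0.2548, 0.3998]
tcp_rot: [-3.141, 0.0, 1.572]
ft_force: [0.5, -0.1, 0.1]
grip_width: 0.0855
grasp_force: 0.0
```

```bash
python3 - <<'E'
from h import *
s=get_state(); print(s['time_s'],s['position'],s['tcp_rot'],abs(s['joint_velocities']).max())
K,W=cam('wrist'); im=snap('wrist','w2.png')
for t in ('lid','clamp','testbox','clamp_tip','clamp_hinge'):
    for d in boxes_of('wrist',t)[:2]: print(t,np.round(d['centre']),round(d['confidence'],2),ray(d['centre'],K,W,.058).round(3))
cv2.imwrite('pics/w2b.png',cv2.resize(im[:,:,::-1],(800,600)))
E
```

```text
3.85 [0.46646831 0.25482333 0.39983297] [-3.14094959e+00  2.89852498e-04  1.57196179e+00] 0.035662388200315226
lid [263. 148.] 0.72 [0.469 0.277 0.058]
clamp [365. 111.] 0.6 [0.559 0.31  0.058]
testbox [345. 114.] 0.57 [0.542 0.308 0.058]
clamp_tip [366. 115.] 0.56 [0.56  0.307 0.058]
clamp_hinge [366. 112.] 0.78 [0.56  0.309 0.058]
```

View pics/w2b.png

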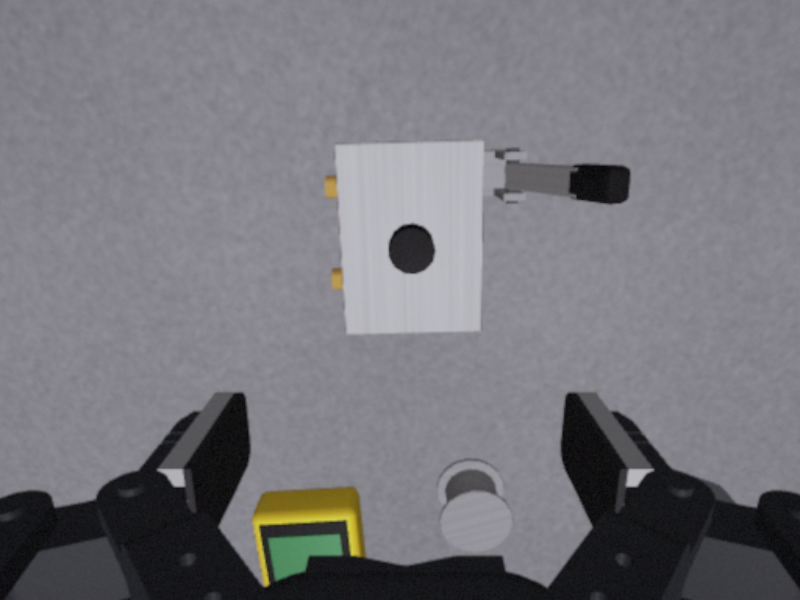

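The box and lid are seen from above. Lid corners are at (336,145), (484,141), (481,331) and (347,334), the knob at (412,249). The clamp is folded back to the right at (605,183), and the reel and meter lie below.

```bash
python3 - <<'E'
from h import *
K,W=cam('wrist')
P=np.array([ray(np.array(p)/1.5625,K,W,.058) for p in [(336,145),(484,141),(481,331),(347,334)]])
print(P.round(4),P.mean(0)); d=P[1]-P[0]+P[2]-P[3]; print('yaw x',np.arctan2(d[1],d[0])); d=P[1]-P[2]+P[0]-P[3];print('yaw y',np.arctan2(-d[0],d[1]))
im=cv2.imread('pics/w2.png'); g=im.max(2); m=(g<60).astype(np.uint8); n,l,st,c=cv2.connectedComponentsWithStats(m)
for i in range(1,n):
    if st[i,4]>100: print(st[i],c[i],ray(c[i],K,W,.084))
for n in('scene','side'):
    k,w=cam(n); print(n,proj([.467,.273,.08],k,w))
for n in('scene','side'):
    k,w=cam(n); m=(cv2.imread('pics/%s.png'%n[0].replace('s','a') if 0 else 'pics/'+dict(scene='a',side='b')[n]+'.png').max(2)<60).astype(np.uint8)
    N,l,st,c=cv2.connectedComponentsWithStats(m)
    for i in range(1,N):
        if 30<st[i,4]<600: print(n,st[i,4],c[i].round(1),ray(c[i],k,w,.0755).round(4))
E
```

```text
[[0.4277 0.3243 0.058 ]
 [0.5103 0.3263 0.058 ]
 [0.513  0.2137 0.058 ]
 [0.4301 0.2119 0.058 ]] [0.47026794 0.26902755 0.058     ]
yaw x 0.02284613491821949
yaw y 0.022772690807417954
[364 105  39  25 826] [383.84987893 116.98062954] [0.5678946  0.30532661 0.084     ]
[249 144  29  31 687] [262.93595342 158.79330422] [0.46928763 0.27091051 0.084     ]
[    0   252   512   132 25331] [253.37523193 339.25810272] [0.45994965 0.08797444 0.084     ]
scene [344.15117018 152.87051376]
side [218.36844976 296.35579937]
scene 198 [10.3  4. ] [-1.8273 -0.5298  0.0755]
scene 262 [503.8  93.5] [0.3804 0.9923 0.0755]
scene 82 [213.1  84.8] [-0.1068  0.1348  0.0755]
scene 55 [474.   98.4] [0.3658 0.8681 0.0755]
scene 62 [472.3 102.3] [0.3844 0.8378 0.0755]
scene 46 [491.7 109.7] [0.4486 0.8466 0.0755]
scene 59 [470.9 106.2] [0.4034 0.8092 0.0755]
scene 118 [468.7 111.8] [0.4289 0.7692 0.0755]
scene 90 [378.8 153.8] [0.5032 0.3558 0.0755]
scene 73 [342.9 155.5] [0.4705 0.2673 0.0755]
scene 360 [220.1 183.9] [ 0.4501 -0.0621  0.0755]
scene 39 [184.4 218.9] [ 0.5317 -0.1735  0.0755]
scene 125 [158.7 227.5] [ 0.5346 -0.2279  0.0755]
scene 69 [111.5 301.7] [ 0.6765 -0.3435  0.0755]
scene 144 [489.9 318.5] [0.9631 0.1877 0.0755]
side 88 [292.3 165.1] [ 0.4764 -0.169   0.0755]
side 59 [217.6 196.3] [0.5926 0.0152 0.0755]
side 65 [208.4 202.1] [0.6027 0.0419 0.0755]
side 165 [192.1 209.5] [0.624  0.0787 0.0755]
side 591 [304.9 223. ] [0.3844 0.0219 0.0755]
side 213 [432.7 234.5] [ 0.1307 -0.0501  0.0755]
side 177 [ 24.3 278.2] [0.8163 0.3742 0.0755]
side 145 [162.9 279.9] [0.5794 0.2761 0.0755]
side 179 [217.5 296.8] [0.4697 0.2714 0.0755]
```

```bash
python3 - <<'E'
from h import *
go(.470,.2705,.237,1.594)
E
```

```text
go (0.47, 0.2705, 0.237, 1.594) [0.579, 0.105, 5.447, 0.004, -0.001, -0.285] rows>= 2.6
```

Emit:
send_rows(series=[0.5, 0.1, 1, 0, 0, -0.3, 0.58, 0.1, 2.2, 0, 0, -0.3, 0.58, 0.1, 3.4, 0, 0, -0.3, 0.58, 0.1, 4.4, 0, 0, -0.3, 0.58, 0.1, 5, 0, 0, -0.3, 0.58, 0.1, 5.3, 0, 0, -0.3, 0.58, 0.1, 5.45, 0, 0, -0.3, 0.58, 0.1, 5.45, 0, 0, -0.3])

```text
time_s: 5.15
position: [0.4697, 0.2714, 0.2373]
tcp_rot: [3.141, -0.0, 1.596]
ft_force: [0.6, -0.1, -0.6]
grip_width: 0.0852
grasp_force: 0.0
```

Emit:
send_rows(series=[0, 0, 0, 0, 0, 0, 0, 0, 0, 0, 0, 0, 0, 0, 0, 0, 0, 0, 0, 0, 0, 0, 0, 0, 0, 0, 0, 0, 0, 0, 0, 0, 0, 0, 0, 0, 0, 0, 0, 0, 0, 0, 0, 0, 0, 0, 0, 0], gripper=1)

```text
time_s: 6.15
position: [0.4696, 0.2714, 0.2372]
tcp_rot: [3.141, -0.0, 1.596]
ft_force: [-3.1, -1.4, 6.0]
grip_width: 0.0236
grasp_force: 59.2
```

Emit:
send_rows(series=[0, 0, -0.1, 0, 0, 0, 0, 0, -0.3, 0, 0, 0, 0, 0, -0.6, 0, 0, 0, 0, 0, -1, 0, 0, 0, 0, 0, -1.5, 0, 0, 0, 0, 0, -2, 0, 0, 0, 0, 0, -2.3, 0, 0, 0, 0, 0, -2.3, 0, 0, 0])

```text
time_s: 7.15
position: [0.4696, 0.2714, 0.3066]
tcp_rot: [3.14, -0.001, 1.597]
ft_force: [-0.9, -1.0, -2.3]
grip_width: 0.0235
grasp_force: 59.1
```

```bash
python3 - <<'E'
from h import *
s=get_state(); print(s['grip_width'],s['ft_force'],s['position'],s['tcp_rot'])
im=snap('side','s1.png'); cv2.imwrite('pics/s1b.png',cv2.resize(im[220:384,110:330,::-1],(660,492)))
go(.47,.45,.31,1.594)
E
```

```text
0.02347175644643956 [-0.89457779 -0.96566067 -2.31395284] [0.46964929 0.27142982 0.30656844] [ 3.14043656e+00 -5.24105263e-04  1.59655868e+00]
go (0.47, 0.45, 0.31, 1.594) [5.952, 0.168, -0.141, 0.002, -0.001, 0.029] rows>= 2.9
```

View pics/s1b.png

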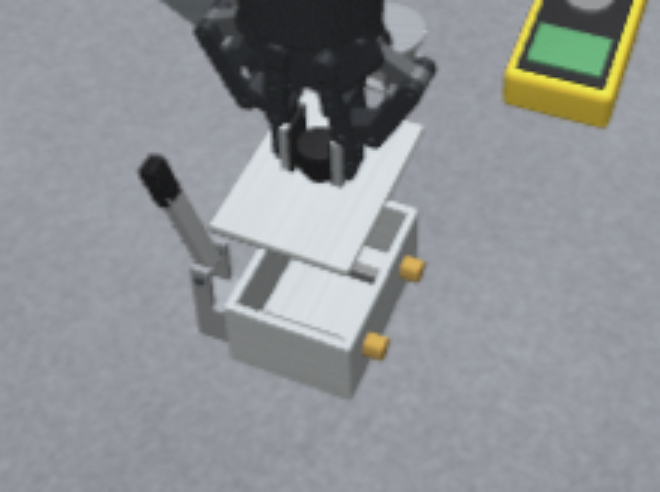

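The lid is held level over the open box, knob at (315,150). I'll carry it to +y and lower it.

Emit:
send_rows(series=[0.5, 0, 0, 0, 0, 0, 1.4, 0, 0, 0, 0, 0, 2.6, 0.1, 0, 0, 0, 0, 3.8, 0.1, 0, 0, 0, 0, 4.9, 0.1, 0.3, 0, 0, 0, 5.6, 0.15, 1, 0, 0, 0, 5.9, 0.15, 1.9, 0, 0, 0, 5.95, 0.15, 2.7, 0, 0, 0, 5.95, 0.15, 3.2, 0, 0, 0, 5.95, 0.15, 3.4, 0, 0, 0])

```text
time_s: 8.45
position: [0.4693, 0.4501, 0.2027]
tcp_rot: [-3.141, 0.001, 1.597]
ft_force: [-0.5, -0.0, -2.9]
grip_width: 0.0241
grasp_force: 59.0
```

Emit:
send_rows(series=[0, 0, 0.1, 0, 0, 0, 0, 0, 0.2, 0, 0, 0, 0, 0, 0.28, 0, 0, 0, 0, 0, 0.33, 0, 0, 0, 0, 0, 0.36, 0, 0, 0, 0, 0, 0.36, 0, 0, 0])

```text
time_s: 9.2
position: [0.4695, 0.4499, 0.1932]
tcp_rot: [3.141, -0.0, 1.597]
ft_force: [-1.7, -1.7, 1.1]
grip_width: 0.0235
grasp_force: 59.4
```

Emit:
send_rows(series=[0, 0, 0.03, 0, 0, 0, 0, 0, 0.03, 0, 0, 0])

```text
time_s: 9.45
position: [0.4695, 0.4499, 0.1932]
tcp_rot: [3.141, -0.0, 1.597]
ft_force: [-6.1, -6.4, 11.8]
grip_width: 0.0237
grasp_force: 60.4
```

Emit:
send_rows(series=[0, 0, 0, 0, 0, 0, 0, 0, 0, 0, 0, 0, 0, 0, 0, 0, 0, 0, 0, 0, 0, 0, 0, 0, 0, 0, 0, 0, 0, 0, 0, 0, 0, 0, 0, 0, 0, 0, -0.5, 0, 0, 0, 0, 0, -1.5, 0, 0, 0, 0, 0, -3, 0, 0, 0, 0, 0, -4.5, 0, 0, 0], gripper=-1)

```text
time_s: 10.7
position: [0.4693, 0.4498, 0.3296]
tcp_rot: [3.141, -0.0, 1.597]
ft_force: [1.0, 0.1, -0.8]
grip_width: 0.0854
grasp_force: 0.0
```

```bash
python3 - <<'E'
from h import *
go(.467,.235,.42,1.594)
go(.505,-.25,.36,1.68)
E
```

```text
go (0.467, 0.235, 0.42, 1.594) [-7.154, -0.259, -3.018, 0.006, -0.006, 0.029] rows>= 3.7
go (0.505, -0.25, 0.36, 1.68) [-23.349, 0.59, -1.025, 0.006, -0.005, -0.956] rows>= 11.2
```

Now over the box for a view of its interior, then the rack.

Emit:
send_rows(series=[-0.5, 0, -0.4, 0, 0, 0, -1.7, -0.1, -1, 0, 0, 0, -3.2, -0.1, -1.8, 0, 0, 0, -4.8, -0.2, -2.4, 0, 0, 0, -6.2, -0.25, -2.8, 0, 0, 0, -7, -0.25, -3, 0, 0, 0, -7.15, -0.25, -3, 0, 0, 0, -7.15, -0.25, -3, 0, 0, 0])

```text
time_s: 11.7
position: [0.4674, 0.2353, 0.4168]
tcp_rot: [-3.141, -0.0, 1.596]
ft_force: [-0.4, 0.7, -0.0]
grip_width: 0.0854
grasp_force: 0.0
```

```bash
python3 - <<'E'
from h import *
s=get_state(); print(s['time_s'],s['position'],s['tcp_rot'],abs(s['joint_velocities']).max())
K,W=cam('wrist'); im=snap('wrist','w3.png')
cv2.imwrite('pics/w3b.png',cv2.resize(im[0:300,100:500,::-1],(800,600)))
np.save('w3.npy',np.vstack([K,W[:3,:3],W[:3,3]]))
go(.505,-.255,.33,1.68)
E
```

```text
11.7 [0.46740476 0.23529093 0.41675132] [-3.14129043e+00 -3.64152034e-05  1.59610395e+00] 0.015862116047145585
go (0.505, -0.255, 0.33, 1.68) [-16.383, 0.831, 2.888, -0.006, 0.0, -0.955] rows>= 8.0
```

View pics/w3b.png

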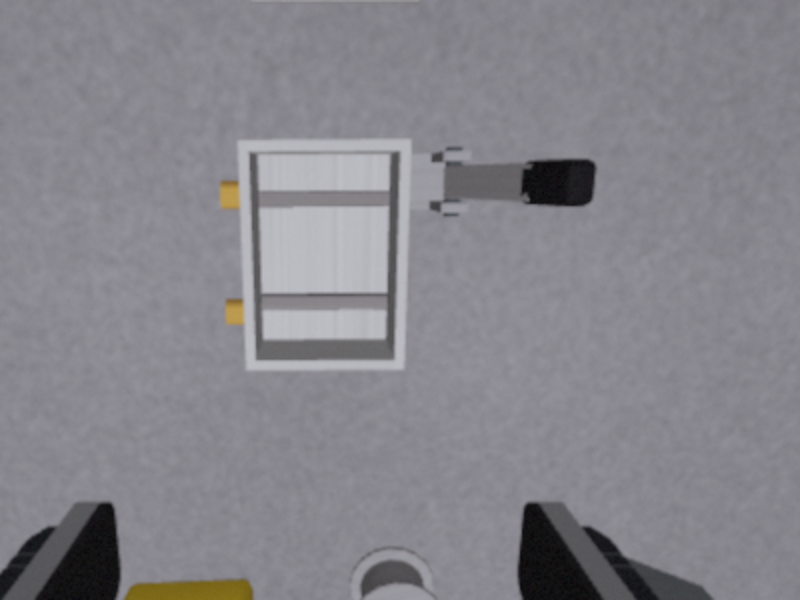

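The box is open and empty. Its outer rim corners are at (238,141), (411,139), (405,369) and (247,370), with the rails crossing at rows 198 and 301.

```bash
python3 - <<'E'
from h import *
A=np.load('w3.npy');K=A[:3];W=np.eye(4);W[:3,:3]=A[3:6];W[:3,3]=A[6]
f=lambda p,z:ray(np.array(p)/2+[100,0],K,W,z)
P=np.array([f(p,.052) for p in [(238,141),(411,139),(405,369),(247,370)]])
print(P.round(4),P.mean(0)); d=P[1]-P[0]+P[2]-P[3]; print('yaw x',np.arctan2(d[1],d[0])); d=P[1]-P[2]+P[0]-P[3];print('yaw y',np.arctan2(-d[0],d[1]))
P=np.array([f(p,.052) for p in [(250,154),(399,154),(394,360),(257,360)]]);print('inner rim',P.mean(0))
P=np.array([f(p,.013) for p in [(258,191),(390,191),(387,309),(262,309)]]);print('rails',P.round(4),P.mean(0))
E
```

```text
[[0.4273 0.3249 0.052 ]
 [0.5068 0.3277 0.052 ]
 [0.5107 0.2182 0.052 ]
 [0.4309 0.2157 0.052 ]] [0.46894025 0.27163662 0.052     ]
yaw x 0.033742218335437224
yaw y 0.034571961972174534
inner rim [0.4688418  0.27106535 0.052     ]
rails [[0.4332 0.3022 0.013 ]
 [0.5023 0.3039 0.013 ]
 [0.5041 0.2415 0.013 ]
 [0.4354 0.2398 0.013 ]] [0.46875078 0.27185493 0.013     ]
```

Emit:
send_rows(series=[-1, 0, 0, 0, 0, 0, -2.8, 0.1, 0, 0, 0, 0, -4.8, 0.2, 0, 0, 0, 0, -6.8, 0.3, 0, 0, 0, -0.2, -8.8, 0.4, 0.3, 0, 0, -0.4, -10.8, 0.5, 0.8, 0, 0, -0.6, -12.8, 0.6, 1.4, 0, 0, -0.8, -14.5, 0.75, 2, 0, 0, -0.95, -15.8, 0.8, 2.6, 0, 0, -0.95, -16.4, 0.8, 2.9, 0, 0, -0.95])

```text
time_s: 13.0
position: [0.5045, -0.257, 0.3282]
tcp_rot: [-3.14, -0.001, 1.679]
ft_force: [-1.1, 0.7, -0.4]
grip_width: 0.0854
grasp_force: 0.0
```

Emit:
send_rows(series=[0, 0, 0, 0, 0, 0, 0, 0, 0, 0, 0, 0])

```text
time_s: 13.25
position: [0.5045, -0.2548, 0.3306]
tcp_rot: [3.141, 0.0, 1.68]
ft_force: [0.4, 0.0, 0.7]
grip_width: 0.0855
grasp_force: 0.0
```

```bash
python3 - <<'E'
from h import *
s=get_state(); print(s['time_s'],s['position'],s['tcp_rot'],abs(s['joint_velocities']).max())
K,W=cam('wrist'); im=snap('wrist','w4.png')
cv2.imwrite('pics/w4b.png',cv2.resize(im[:,:,::-1],(800,600)))
for d in boxes_of('wrist','module')[:3]: print(np.round(d['centre']),round(d['confidence'],2),ray(d['centre'],K,W,.035).round(3))
E
```

```text
13.25 [ 0.50449611 -0.25481885  0.33061452] [3.14103968e+00 4.07234101e-05 1.68041596e+00] 0.009012421993364408
[218. 306.] 0.97 [ 0.48  -0.37   0.035]
[340. 285.] 0.93 [ 0.584 -0.337  0.035]
[250. 202.] 0.87 [ 0.498 -0.269  0.035]
```

View pics/w4b.png

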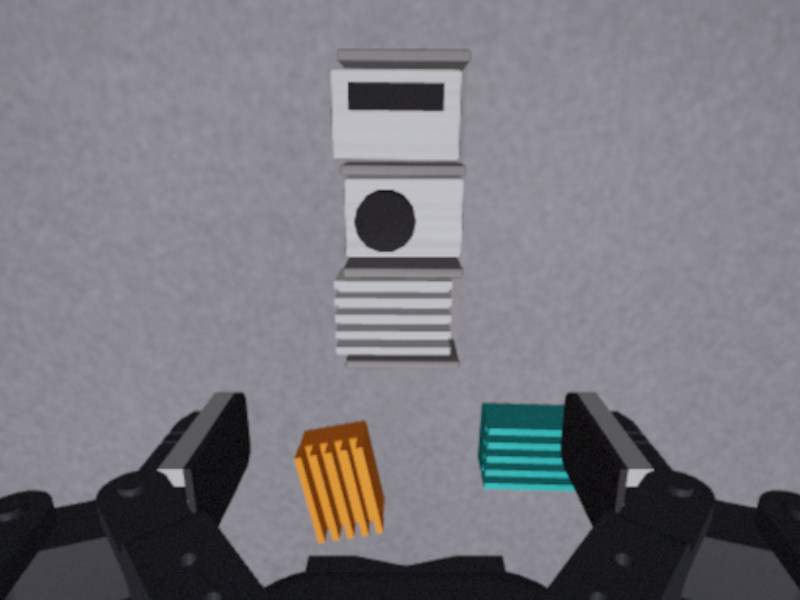

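The rack from above: the finned module's top corners are at (335,281), (452,281), (451,355) and (337,355), square to the tool.

```bash
python3 - <<'E'
from h import *
K,W=cam('wrist')
P=np.array([ray(np.array(p)/1.5625,K,W,.038) for p in [(335,281),(452,281),(451,355),(337,355)]])
print(P.round(4),P.mean(0)); d=P[1]-P[0]+P[2]-P[3]; print('yaw x',np.arctan2(d[1],d[0])); d=P[1]-P[2]+P[0]-P[3];print('yaw y',np.arctan2(-d[0],d[1]))
c=P.mean(0); go(c[0],c[1],.185,1.68)
E
```

```text
[[ 0.4683 -0.2532  0.038 ]
 [ 0.527  -0.2468  0.038 ]
 [ 0.5319 -0.2868  0.038 ]
 [ 0.4722 -0.2933  0.038 ]] [ 0.49987326 -0.27001302  0.038     ]
yaw x 0.10937612956034062
yaw y 0.11000920408379236
go (np.float64(0.4998732605629551), np.float64(-0.27001302191504617), 0.185, 1.68) [-0.485, -0.211, 4.861, 0.011, 0.006, 0.009] rows>= 2.3
```

Emit:
send_rows(series=[-0.3, -0.15, 0.6, 0, 0, 0, -0.5, -0.2, 1.6, 0, 0, 0, -0.5, -0.2, 2.8, 0, 0, 0, -0.5, -0.2, 3.8, 0, 0, 0, -0.5, -0.2, 4.5, 0, 0, 0, -0.5, -0.2, 4.8, 0, 0, 0, -0.5, -0.2, 4.85, 0, 0, 0, -0.5, -0.2, 4.85, 0, 0, 0])

```text
time_s: 14.35
position: [0.5001, -0.2716, 0.1854]
tcp_rot: [3.141, 0.001, 1.68]
ft_force: [0.1, 0.7, -0.3]
grip_width: 0.0855
grasp_force: 0.0
```

Emit:
send_rows(series=[0, 0, 0, 0, 0, 0, 0, 0, 0, 0, 0, 0, 0, 0, 0, 0, 0, 0, 0, 0, 0, 0, 0, 0, 0, 0, 0, 0, 0, 0, 0, 0, 0, 0, 0, 0], gripper=1)

```text
time_s: 15.1
position: [0.5, -0.2716, 0.1856]
tcp_rot: [3.141, 0.001, 1.679]
ft_force: [-2.4, 0.2, 6.7]
grip_width: 0.0589
grasp_force: 65.4
```

Emit:
send_rows(series=[0, 0, -0.1, 0, 0, 0, 0, 0, -0.3, 0, 0, 0, 0, 0, -0.7, 0, 0, 0, 0, 0, -1.2, 0, 0, 0, 0, 0, -1.8, 0, 0, 0, 0, 0, -2.3, 0, 0, 0, 0, 0, -2.6, 0, 0, 0, 0, 0, -2.6, 0, 0, 0])

```text
time_s: 16.1
position: [0.4999, -0.2715, 0.2632]
tcp_rot: [3.141, 0.001, 1.679]
ft_force: [0.3, 1.1, -1.9]
grip_width: 0.0589
grasp_force: 64.7
```

```bash
python3 - <<'E'
from h import *
s=get_state(); print(s['grip_width'],s['ft_force'],s['position'],s['tcp_rot'])
go(.62,-.18,.23,1.605)
im=snap('scene','s2.png'); cv2.imwrite('pics/s2b.png',cv2.resize(im[130:330,60:320,::-1],(780,600)))
E
```

```text
0.05891018932950685 [ 0.25175695  1.13536298 -1.89665023] [ 0.49987171 -0.27154646  0.26319264] [3.14081367e+00 6.04471096e-04 1.67937518e+00]
go (0.62, -0.18, 0.23, 1.605) [2.6, 4.311, 1.108, 0.009, 0.007, 0.852] rows>= 2.5
```

View pics/s2b.png

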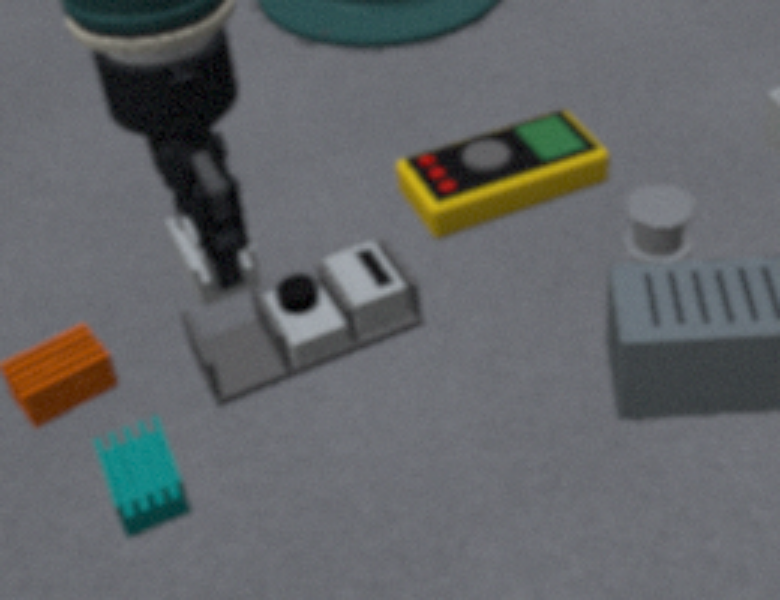

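The finned module is held clear of the rack at (215,270). I'll set it on the open bench beside the rack for a regrasp on its long sides.

Emit:
send_rows(series=[0.4, 0.6, 0, 0, 0, 0.2, 1, 1.6, 0, 0, 0, 0.4, 1.7, 2.8, 0, 0, 0, 0.7, 2.3, 3.7, 0.3, 0, 0, 0.85, 2.6, 4.2, 0.9, 0, 0, 0.85, 2.6, 4.3, 1.6, 0, 0, 0.85, 2.6, 4.3, 2.2, 0, 0, 0.85, 2.6, 4.3, 2.5, 0, 0, 0.85, 2.6, 4.3, 2.62, 0, 0, 0.85, 2.6, 4.3, 2.68, 0, 0, 0.85])

```text
time_s: 17.4
position: [0.6196, -0.1803, 0.1825]
tcp_rot: [3.141, 0.0, 1.605]
ft_force: [0.3, -0.5, -2.3]
grip_width: 0.0583
grasp_force: 64.8
```

Emit:
send_rows(series=[0, 0, 0.03, 0, 0, 0, 0, 0, 0.06, 0, 0, 0, 0, 0, 0.08, 0, 0, 0, 0, 0, 0.09, 0, 0, 0, 0, 0, 0.09, 0, 0, 0])

```text
time_s: 18.02
position: [0.6196, -0.1799, 0.1796]
tcp_rot: [3.141, 0.0, 1.605]
ft_force: [-0.8, 1.1, -0.0]
grip_width: 0.0585
grasp_force: 65.1
```

Emit:
send_rows(series=[0, 0, 0, 0, 0, 0, 0, 0, 0, 0, 0, 0, 0, 0, 0, 0, 0, 0, 0, 0, 0, 0, 0, 0, 0, 0, 0, 0, 0, 0, 0, 0, -0.6, 0, 0, 0, 0, 0, -1.6, 0, 0, 0, 0, 0, -2.6, 0, 0, -2, 0, 0, -3.6, 0, 0, -4, 0, 0, -3.6, 0, 0, -6], gripper=-1)

```text
time_s: 19.27
position: [0.6199, -0.1801, 0.292]
tcp_rot: [3.138, 0.004, 2.135]
ft_force: [0.2, 0.1, -1.2]
grip_width: 0.0855
grasp_force: 0.0
```

Emit:
send_rows(series=[0, 0, 0, 0, 0, -2, 0, 0, 0, 0, 0, -4, 0, 0, 0, 0, 0, -6, 0, 0, 0, 0, 0, -8, 0, 0, 0, 0, 0, -10, 0, 0, 0, 0, 0, -11.5, 0, 0, 0, 0, 0, -12, 0, 0, 0, 0, 0, -12])

```text
time_s: 20.27
position: [0.6196, -0.1799, 0.2887]
tcp_rot: [-3.141, 0.001, -3.108]
ft_force: [-0.4, 1.0, 0.1]
grip_width: 0.0854
grasp_force: 0.0
```

```bash
python3 - <<'E'
from h import *
s=get_state(); print(s['time_s'],s['position'],s['tcp_rot'],abs(s['joint_velocities']).max())
K,W=cam('wrist'); im=snap('wrist','w5.png')
cv2.imwrite('pics/w5b.png',cv2.resize(im[:,:,::-1],(800,600)))
for d in boxes_of('wrist','module')[:3]: print(np.round(d['centre']),round(d['confidence'],2),ray(d['centre'],K,W,.025).round(3))
E
```

```text
20.275 [ 0.61958581 -0.17994849  0.28869549] [-3.14118840e+00  1.06412482e-03 -3.10750171e+00] 0.027471241552272988
[263. 193.] 0.64 [ 0.616 -0.177  0.025]
[ 32. 149.] 0.64 [ 0.59  -0.335  0.025]
```

View pics/w5b.png

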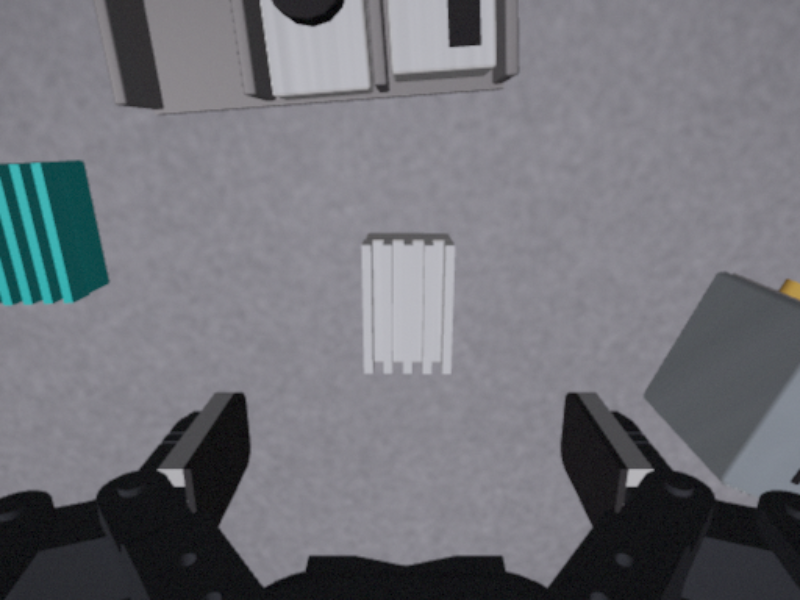

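The module stands upright and square on the bench, its top corners at (362,244), (454,246), (452,374) and (363,374). The supply is at right and clear.

```bash
python3 - <<'E'
from h import *
K,W=cam('wrist')
P=np.array([ray(np.array(p)/1.5625,K,W,.032) for p in [(362,244),(454,246),(452,374),(363,374)]])
print(P.round(4),P.mean(0)); d=P[0]-P[3]+P[1]-P[2]; a=np.arctan2(d[1],d[0]); print('axis yaw',a)
go(.6175,-.1790,.186,a if abs(a)>1.5 else a+np.pi)
E
```

```text
[[ 0.5889 -0.1984  0.032 ]
 [ 0.5885 -0.1592  0.032 ]
 [ 0.648  -0.1566  0.032 ]
 [ 0.6493 -0.1974  0.032 ]] [ 0.6186863  -0.17789972  0.032     ]
axis yaw -3.1109785478234553
go (0.6175, -0.179, 0.186, np.float64(-3.111)) [0.071, 0.034, 3.408, -0.003, 0.009, 0.031] rows>= 1.6
```

Emit:
send_rows(series=[0, 0, 0, 0, 0, 0, 0, 0, 0, 0, 0, 0, 0, 0, 0, 0, 0, 0, 0, 0, 0, 0, 0, 0], gripper=-0.25)

```text
time_s: 20.88
position: [0.6196, -0.18, 0.2874]
tcp_rot: [3.142, -0.0, -3.107]
ft_force: [-0.6, -1.2, 0.1]
grip_width: 0.0536
grasp_force: 0.0
```

Emit:
send_rows(series=[0, 0.03, 0.5, 0, 0, 0, 0.02, 0.03, 1.3, 0, 0, 0, 0.02, 0.03, 2.2, 0, 0, 0, 0.02, 0.03, 2.9, 0, 0, 0, 0.02, 0.03, 3.3, 0, 0, 0, 0.02, 0.03, 3.38, 0, 0, 0, 0.02, 0.03, 3.38, 0, 0, 0])

```text
time_s: 21.75
position: [0.6192, -0.1791, 0.1866]
tcp_rot: [-3.141, 0.001, -3.107]
ft_force: [0.0, -0.3, 0.7]
grip_width: 0.0535
grasp_force: 0.0
```

Emit:
send_rows(series=[0, 0, 0, 0, 0, 0, 0, 0, 0, 0, 0, 0, 0, 0, 0, 0, 0, 0, 0, 0, 0, 0, 0, 0, 0, 0, 0, 0, 0, 0], gripper=1)

```text
time_s: 22.38
position: [0.6193, -0.1791, 0.1872]
tcp_rot: [-3.141, 0.002, -3.107]
ft_force: [-0.9, 0.1, 5.8]
grip_width: 0.0387
grasp_force: 62.3
```

Emit:
send_rows(series=[0, 0, -0.1, 0, 0, 0, 0, 0, -0.3, 0, 0, 0, 0, 0, -0.7, 0, 0, 0, 0, 0, -1.4, 0, 0, 0, 0, 0, -2.3, 0, 0, 0, 0, 0, -3.1, 0, 0, 0, 0, 0, -3.5, 0, 0, 0, 0, 0, -3.5, 0, 0, 0])

```text
time_s: 23.38
position: [0.619, -0.1791, 0.2922]
tcp_rot: [-3.141, 0.002, -3.107]
ft_force: [0.4, 0.5, -1.8]
grip_width: 0.0386
grasp_force: 61.4
```

```bash
python3 - <<'E'
from h import *
s=get_state(); print(s['position'],s['tcp_rot'],s['grip_width'])
go(.469,.2716,s['position'][2],-3.107)
E
```

```text
[ 0.61903264 -0.17909066  0.29223061] [-3.14096418e+00  1.60266294e-03 -3.10709691e+00] 0.038554016760991634
go (0.469, 0.2716, np.float64(0.2922306075225031), -3.107) [4.48, 15.187, -0.017, -0.007, 0.018, -0.001] rows>= 7.6
```

Emit:
send_rows(series=[0.4, 1.2, -0.3, 0, 0, 0, 0.9, 2.8, -0.5, 0, 0, 0, 1.4, 4.6, -0.5, 0, 0, 0, 1.9, 6.4, -0.5, 0, 0, 0, 2.5, 8.3, -0.5, 0, 0, 0, 3, 10.2, -0.4, 0, 0, 0, 3.5, 12, -0.2, 0, 0, 0, 4, 13.6, 0, 0, 0, 0, 4.35, 14.8, 0, 0, 0, 0, 4.48, 15.2, 0, 0, 0, 0])

```text
time_s: 24.62
position: [0.468, 0.2736, 0.29]
tcp_rot: [-3.141, -0.001, -3.105]
ft_force: [-0.6, -0.3, -2.1]
grip_width: 0.0385
grasp_force: 61.4
```

Emit:
send_rows(series=[0, 0, 0, 0, 0, 0, 0, 0, 0, 0, 0, 0])

```text
time_s: 24.88
position: [0.4693, 0.2712, 0.2907]
tcp_rot: [-3.141, -0.0, -3.108]
ft_force: [0.4, -1.3, -1.3]
grip_width: 0.0387
grasp_force: 61.4
```

```bash
python3 - <<'E'
from h import *
s=get_state(); print(s['position'],s['tcp_rot'],s['ft_force'])
go(.469,.2716,.205,-3.11)
K,W=cam('wrist'); im=snap('wrist','w6.png')
cv2.imwrite('pics/w6b.png',cv2.resize(im[:,:,::-1],(800,600)))
E
```

```text
[0.46928076 0.27116784 0.29073454] [-3.14117298e+00 -2.75031295e-04 -3.10792269e+00] [ 0.4462643  -1.29537172 -1.31716171]
go (0.469, 0.2716, 0.205, -3.11) [0.008, 0.016, 2.858, -0.005, -0.003, 0.024] rows>= 1.4
```

View pics/w6b.png

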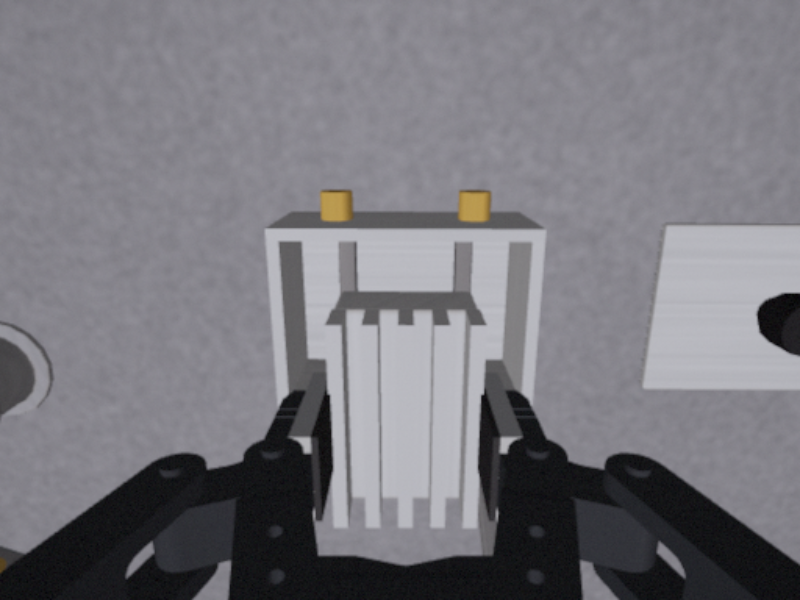

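The module (columns 328–484) is centred over the rails (inner edges 357–455) and square with the box. The lid is parked to the right, knob at (785,310). Lowering now.

Emit:
send_rows(series=[0, 0, 0.4, 0, 0, 0, 0, 0, 1, 0, 0, 0, 0, 0, 1.6, 0, 0, 0, 0, 0, 2.2, 0, 0, 0, 0, 0, 2.6, 0, 0, 0, 0, 0, 2.85, 0, 0, 0, 0, 0, 2.95, 0, 0, 0, 0, 0, 3.03, 0, 0, 0, 0, 0, 3.1, 0, 0, 0, 0, 0, 3.15, 0, 0, 0])

```text
time_s: 26.18
position: [0.469, 0.2721, 0.1966]
tcp_rot: [3.141, 0.0, -3.107]
ft_force: [-0.1, -0.5, -2.0]
grip_width: 0.0387
grasp_force: 61.4
```

Emit:
send_rows(series=[0, 0, 0.04, 0, 0, 0, 0, 0, 0.08, 0, 0, 0, 0, 0, 0.11, 0, 0, 0, 0, 0, 0.11, 0, 0, 0])

```text
time_s: 26.68
position: [0.4689, 0.272, 0.1931]
tcp_rot: [-3.142, -0.0, -3.107]
ft_force: [-0.4, 0.7, -2.3]
grip_width: 0.0387
grasp_force: 61.4
```

Emit:
send_rows(series=[0, 0, 0.02, 0, 0, 0, 0, 0, 0.04, 0, 0, 0, 0, 0, 0.05, 0, 0, 0, 0, 0, 0.05, 0, 0, 0])

```text
time_s: 27.18
position: [0.4689, 0.2721, 0.1922]
tcp_rot: [3.142, 0.0, -3.107]
ft_force: [-4.1, -2.3, 6.4]
grip_width: 0.0387
grasp_force: 62.4
```

Seated at the expected floor height. I'll release with a partial opening and rise.

Emit:
send_rows(series=[0, 0, 0, 0, 0, 0, 0, 0, 0, 0, 0, 0, 0, 0, 0, 0, 0, 0, 0, 0, 0, 0, 0, 0, 0, 0, -0.5, 0, 0, 0, 0, 0, -1.3, 0, 0, 0, 0, 0, -2.3, 0, 0, 0, 0, 0, -3.5, 0, 0, 0, 0, 0, -5, 0, 0, 0, 0, 0, -5.5, 0, 0, 0], gripper=-0.25)

```text
time_s: 28.42
position: [0.4689, 0.272, 0.3608]
tcp_rot: [3.14, 0.004, -3.107]
ft_force: [-0.2, -0.6, 0.2]
grip_width: 0.0535
grasp_force: 0.0
```

```bash
python3 - <<'E'
from h import *
s=get_state(); print(s['position'],s['tcp_rot'],s['grip_width'])
K,W=cam('wrist'); im=snap('wrist','w7.png'); np.save('w7.npy',np.vstack([K,W[:3,:3],W[:3,3]]))
cv2.imwrite('pics/w7b.png',cv2.resize(im[:,:,::-1],(800,600)))
go(.4695,.45,.30,1.6)
go(.4695,.42,.36,3.14)
E
```

```text
[0.46888817 0.27203418 0.36081783] [ 3.13961839  0.00409927 -3.10707352] 0.053483116213608475
go (0.4695, 0.45, 0.3, 1.6) [-0.213, 5.923, 2.054, 0.059, 0.02, 18.06] rows>= 8.4
go (0.4695, 0.42, 0.36, 3.14) [-0.187, 4.928, 0.052, 0.025, 0.05, 0.413] rows>= 2.4
```

View pics/w7b.png

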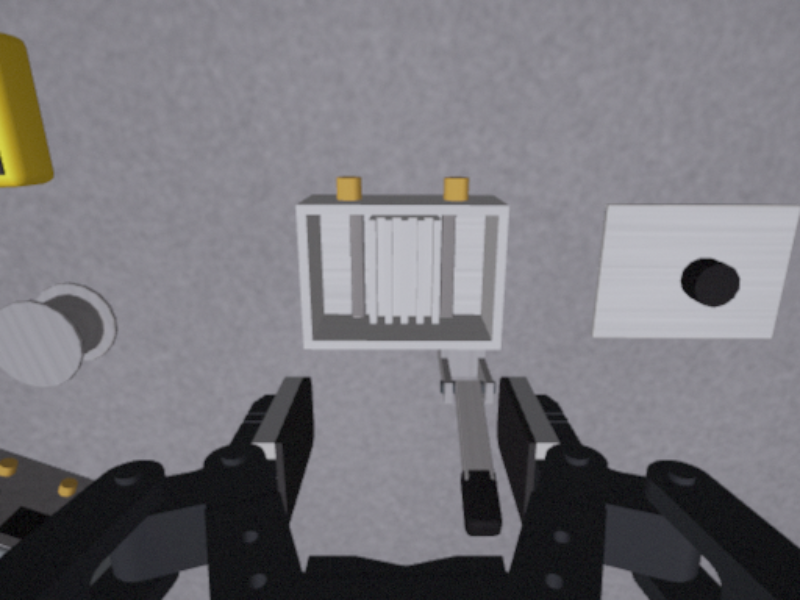

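The module lies between the rails, centred (fins at columns 368–441, rails either side). That makes 11 pictures viewed, one over the limit, so from here I'll use numbers only. Next: fetch the lid.

Emit:
send_rows(series=[0, 0.5, -0.3, 0, 0, 2, 0, 1.2, -0.3, 0, 0, 4, -0.1, 2, -0.2, 0, 0, 6, -0.1, 2.9, 0, 0, 0, 8, -0.1, 3.8, 0.3, 0, 0, 10, -0.2, 4.6, 0.8, 0, 0, 12, -0.2, 5.3, 1.3, 0, 0, 14, -0.2, 5.7, 1.8, 0, 0, 16, -0.2, 5.9, 2, 0, 0, 18, -0.2, 5.92, 2.05, 0, 0, 18], gripper=-1)

```text
time_s: 29.72
position: [0.4686, 0.4499, 0.2938]
tcp_rot: [-3.14, 0.001, 1.607]
ft_force: [0.6, -0.6, 0.3]
grip_width: 0.0852
grasp_force: 0.0
```

Emit:
send_rows(series=[0, 0, 0, 0, 0, 0, 0, 0, 0, 0, 0, 0])

```text
time_s: 29.98
position: [0.4689, 0.4495, 0.2956]
tcp_rot: [3.141, -0.0, 1.607]
ft_force: [-0.1, -0.4, -0.5]
grip_width: 0.0852
grasp_force: 0.0
```

```bash
python3 - <<'E'
from h import *
A=np.load('w7.npy');K=A[:3];W=np.eye(4);W[:3,:3]=A[3:6];W[:3,3]=A[6]
f=lambda L,z:np.array([ray(np.array(p)/1.5625,K,W,z) for p in L])
P=f([(297,206),(508,205),(502,348),(304,348)],.052); print('box',P.mean(0))
P=f([(368,218),(440,218),(440,322),(369,322)],.037); print('mod',P.mean(0), P.round(4).tolist())
P=f([(608,206),(800,206),(773,338),(593,338)],.014); print('lid',P.mean(0))
s=get_state(); print(s['position'],s['tcp_rot'],s['grip_width'])
K,W=cam('wrist'); im=grab_frame('wrist'); m=(im.max(2)<60).astype(np.uint8); n,l,st,c=cv2.connectedComponentsWithStats(m)
for i in range(1,n):
    if st[i,4]>200: print(st[i],c[i],ray(c[i],K,W,.040))
go(.4695,.4499,.1940,1.597)
E
```

```text
box [0.46814155 0.27247044 0.052     ]
mod [0.4673945  0.27326111 0.037     ] [[0.438, 0.2525, 0.037], [0.4367, 0.2917, 0.037], [0.4968, 0.295, 0.037], [0.4981, 0.2539, 0.037]]
lid [0.46913512 0.44937986 0.014     ]
[0.46887519 0.44946039 0.29555544] [ 3.14131337e+00 -2.15779148e-04  1.60735313e+00] 0.08516570150721203
[ 243  179   35   39 1091] [259.9340055  197.87442713] [0.46863529 0.4521162  0.04      ]
[    0   252   512   132 24908] [254.46491087 339.16484664] [0.46863733 0.33553765 0.04      ]
go (0.4695, 0.4499, 0.194, 1.597) [0.011, 0.02, 3.389, 0.005, -0.005, 0.113] rows>= 1.6
```

Emit:
send_rows(series=[0, 0.02, 0.5, 0, 0, 0.1, 0, 0.02, 1.3, 0, 0, 0.1, 0, 0.02, 2.2, 0, 0, 0.1, 0, 0.02, 2.9, 0, 0, 0.1, 0, 0.02, 3.3, 0, 0, 0.1, 0, 0.02, 3.38, 0, 0, 0.1, 0, 0.02, 3.38, 0, 0, 0.1])

```text
time_s: 30.9
position: [0.4696, 0.4499, 0.1945]
tcp_rot: [3.141, -0.001, 1.597]
ft_force: [0.3, 0.3, 0.3]
grip_width: 0.0855
grasp_force: 0.0
```

Emit:
send_rows(series=[0, 0, 0, 0, 0, 0, 0, 0, 0, 0, 0, 0, 0, 0, 0, 0, 0, 0, 0, 0, 0, 0, 0, 0, 0, 0, 0, 0, 0, 0, 0, 0, 0, 0, 0, 0, 0, 0, 0, 0, 0, 0], gripper=1)

```text
time_s: 31.78
position: [0.4695, 0.4498, 0.1943]
tcp_rot: [3.141, -0.0, 1.596]
ft_force: [-0.0, -1.0, 6.3]
grip_width: 0.0237
grasp_force: 59.3
```

Emit:
send_rows(series=[0, 0, -0.1, 0, 0, 0, 0, 0, -0.3, 0, 0, 0, 0, 0, -0.8, 0, 0, 0, 0, 0, -1.6, 0, 0, 0, 0, 0, -2.6, 0, 0, 0, 0, 0, -3.4, 0, 0, 0, 0, 0, -3.8, 0, 0, 0, 0, 0, -3.8, 0, 0, 0])

```text
time_s: 32.78
position: [0.4694, 0.4498, 0.3087]
tcp_rot: [3.141, -0.001, 1.596]
ft_force: [0.8, -0.1, -2.7]
grip_width: 0.0235
grasp_force: 59.1
```

```bash
python3 - <<'E'
from h import *
s=get_state(); print(s['position'],s['tcp_rot'],s['grip_width'],s['ft_force'])
go(.4692,.2714,s['position'][2],1.597)
E
```

```text
[0.46943023 0.44976183 0.30870694] [ 3.14058100e+00 -8.93444469e-04  1.59648889e+00] 0.02350211959021728 [ 0.82902065 -0.12270723 -2.72238465]
go (0.4692, 0.2714, np.float64(0.30870693913264247), 1.597) [-5.943, -0.16, -0.005, 0.012, -0.01, -0.006] rows>= 2.9
```

Emit:
send_rows(series=[-0.5, 0, 0, 0, 0, 0, -1.5, 0, 0, 0, 0, 0, -2.8, -0.1, 0, 0, 0, 0, -4.1, -0.1, 0, 0, 0, 0, -5.2, -0.15, 0, 0, 0, 0, -5.8, -0.16, 0, 0, 0, 0, -5.95, -0.16, 0, 0, 0, 0, -5.95, -0.16, 0, 0, 0, 0, -5.95, -0.16, 0, 0, 0, 0])

```text
time_s: 33.9
position: [0.4692, 0.2719, 0.3076]
tcp_rot: [-3.141, -0.0, 1.597]
ft_force: [-0.2, 0.4, -2.3]
grip_width: 0.0235
grasp_force: 59.1
```

Emit:
send_rows(series=[0, 0, 0.3, 0, 0, 0, 0, 0, 0.8, 0, 0, 0, 0, 0, 1.3, 0, 0, 0, 0, 0, 1.7, 0, 0, 0, 0, 0, 1.9, 0, 0, 0, 0, 0, 2, 0, 0, 0, 0, 0, 2.1, 0, 0, 0, 0, 0, 2.18, 0, 0, 0, 0, 0, 2.24, 0, 0, 0, 0, 0, 2.26, 0, 0, 0])

```text
time_s: 35.15
position: [0.4692, 0.2712, 0.24]
tcp_rot: [-3.142, -0.0, 1.597]
ft_force: [-0.9, 0.2, -2.4]
grip_width: 0.0239
grasp_force: 59.1
```

Plug is in without contact; the last 2 mm.

Emit:
send_rows(series=[0, 0, 0.02, 0, 0, 0, 0, 0, 0.04, 0, 0, 0, 0, 0, 0.06, 0, 0, 0, 0, 0, 0.075, 0, 0, 0, 0, 0, 0.075, 0, 0, 0])

```text
time_s: 35.78
position: [0.4692, 0.2712, 0.2384]
tcp_rot: [3.141, -0.0, 1.597]
ft_force: [-3.6, -1.8, 4.9]
grip_width: 0.0235
grasp_force: 59.9
```

Emit:
send_rows(series=[0, 0, 0, 0, 0, 0, 0, 0, 0, 0, 0, 0, 0, 0, 0, 0, 0, 0, 0, 0, 0, 0, 0, 0, 0, 0, 0, 0, 0, 0, 0, 0, -0.5, 0, 0, 0, 0, 0, -1.3, 0, 0, 0, 0, 0, -2.5, 0, 0, 0, 0, 0, -3.7, 0, 0, 0, 0, 0, -4.2, 0, 0, 0], gripper=-1)

```text
time_s: 37.02
position: [0.4692, 0.2712, 0.3669]
tcp_rot: [3.138, -0.001, 1.597]
ft_force: [0.1, 0.3, -0.2]
grip_width: 0.0855
grasp_force: 0.0
```

```bash
python3 - <<'E'
from h import *
from scipy.optimize import minimize_scalar
bx=np.array([.4688,.2718]); a=.032; u=np.array([np.cos(a),np.sin(a)]); v=np.array([-u[1],u[0]])
B=lambda x,y,z:np.r_[bx+x*u+y*v,z]
s=get_state(); print(s['time_s'],s['position'],s['tcp_rot'],s['grip_width'])
K,W=cam('wrist'); im=grab_frame('wrist'); m=(im.max(2)<60).astype(np.uint8); n,l,st,c=cv2.connectedComponentsWithStats(m)
for i in range(1,n):
    if st[i,4]>200: print(st[i],c[i].round(1),ray(c[i],K,W,.084).round(4))
for q in np.arange(1.8,2.25,.1): print('tip/grip proj',round(q,2),proj(B(.058-.067*np.cos(q),.036,.0625+.067*np.sin(q)),K,W).round(1))
for n in('scene','side'):
    k,w=cam(n); m=(grab_frame(n).max(2)<60).astype(np.uint8); N,l,st,c=cv2.connectedComponentsWithStats(m)
    cc=[c[i].round(1).tolist() for i in range(1,N) if 40<st[i,4]<400]
    P=[proj(B(.058-.067*np.cos(q),.036,.0625+.067*np.sin(q)),k,w) for q in np.arange(1.8,2.25,.1)]
    print(n,[x for x in cc if min(np.linalg.norm(np.array(x)-p) for p in P)<15],np.round(P,1).tolist())
print(B(.112,.036,0),B(.058,.036,0))
go(*B(.130,.036,.29),1.603)
E
```

```text
37.025 [0.46920579 0.27116713 0.36685316] [ 3.13849089e+00 -1.46437559e-03  1.59654851e+00] 0.08554226920390308
[ 372  137   45   32 1082] [394.6 152.2] [0.569  0.3035 0.084 ]
[243 171  31  35 868] [257.9 188. ] [0.4683 0.2733 0.084 ]
[    0   252   512   132 24851] [254.  339.4] [0.4682 0.1346 0.084 ]
tip/grip proj 1.8 [377.5 152.8]
tip/grip proj 1.9 [387.  152.2]
tip/grip proj 2.0 [395.5 151.5]
tip/grip proj 2.1 [403.  150.6]
tip/grip proj 2.2 [409.4 149.5]
scene [[379.1, 153.4]] [[378.7, 147.0], [380.4, 148.9], [382.0, 151.1], [383.5, 153.4], [384.9, 155.8]]
side [[162.7, 279.8]] [[168.9, 280.8], [165.7, 280.4], [162.6, 280.3], [159.8, 280.5], [157.1, 281.0]]
[0.57959086 0.31136496 0.        ] [0.5256185  0.30963725 0.        ]
go (np.float64(0.5975816422775266), np.float64(0.3119408596358267), np.float64(0.29), 1.603) [1.248, 4.313, 2.464, 0.006, -0.003, -0.074] rows>= 2.5
```

Emit:
send_rows(series=[0.4, 1, 0, 0, 0, 0, 0.9, 2.3, 0, 0, 0, -0.05, 1.2, 3.5, 0, 0, 0, -0.07, 1.25, 4.2, 0.1, 0, 0, -0.07, 1.25, 4.31, 0.7, 0, 0, -0.07, 1.25, 4.31, 1.5, 0, 0, -0.07, 1.25, 4.31, 2.1, 0, 0, -0.07, 1.25, 4.31, 2.3, 0, 0, -0.07, 1.25, 4.31, 2.3, 0, 0, -0.07], gripper=1)

```text
time_s: 38.3
position: [0.5973, 0.312, 0.2946]
tcp_rot: [-3.141, 0.0, 1.603]
ft_force: [-0.1, -0.1, 0.3]
grip_width: -0.0006
grasp_force: 0.0
```

```bash
cat >> h.py <<'E'
bx=np.array([.4688,.2718]); ba=.032; bu=np.array([np.cos(ba),np.sin(ba)]); bv=np.array([-bu[1],bu[0]])
B=lambda x,y,z:np.r_[bx+x*bu+y*bv,z]
E
python3 - <<'E'
from h import *
s=get_state(); print(s['time_s'],s['position'],s['tcp_rot'],s['grip_width'],s['ft_force'])
for x,z in [(80.5,300),(56.4,299),(38.4,291.4),(23.4,278.8),(12.8,262.3),(7.5,243.5),(7.5,242.5)]: go(*B(x/1e3,.036,z/1e3),1.603)
E
```

```text
38.3 [0.59727186 0.31198672 0.29461564] [-3.14130871e+00  1.32453854e-04  1.60272923e+00] -0.0005562991418829377 [-0.08535561 -0.05441626  0.27051545]
go (np.float64(0.5481069841149125), np.float64(0.3103571299579858), np.float64(0.3), 1.603) [-0.002, -1.64, -0.179, -0.003, 0.002, -0.003] rows>= 0.8
go (np.float64(0.5240193222620034), np.float64(0.30958606156938046), np.float64(0.299), 1.603) [-0.002, -2.443, -0.145, -0.003, 0.002, -0.003] rows>= 1.2
go (np.float64(0.5060285374755982), np.float64(0.30901015986834746), np.float64(0.2914), 1.603) [-0.002, -3.043, 0.108, -0.003, 0.002, -0.003] rows>= 1.5
go (np.float64(0.4910362168202606), np.float64(0.3085302417841532), np.float64(0.2788), 1.603) [-0.002, -3.543, 0.528, -0.003, 0.002, -0.003] rows>= 1.7
go (np.float64(0.48044164355715535), np.float64(0.3081910996713227), np.float64(0.26230000000000003), 1.603) [-0.002, -3.896, 1.078, -0.003, 0.002, -0.003] rows>= 1.9
go (np.float64(0.4751443569256027), np.float64(0.3080215286149074), np.float64(0.2435), 1.603) [-0.002, -4.073, 1.705, -0.003, 0.002, -0.003] rows>= 2.1
go (np.float64(0.4751443569256027), np.float64(0.3080215286149074), np.float64(0.2425), 1.603) [-0.002, -4.073, 1.738, -0.003, 0.002, -0.003] rows>= 2.1
```

Emit:
send_rows(series=[0, -0.4, -0.05, 0, 0, 0, 0, -0.8, -0.1, 0, 0, 0, 0, -1.2, -0.18, 0, 0, 0, 0, -1.64, -0.18, 0, 0, 0, 0, -2.05, -0.17, 0, 0, 0, 0, -2.44, -0.14, 0, 0, 0, 0, -2.75, -0.05, 0, 0, 0, 0, -3.04, 0.1, 0, 0, 0])

```text
time_s: 39.3
position: [0.5057, 0.3091, 0.2916]
tcp_rot: [3.142, -0.0, 1.603]
ft_force: [1.5, 0.3, 3.8]
grip_width: 0.0002
grasp_force: 1.6
```

Emit:
send_rows(series=[0, -0.25, 0.2, 0, 0, 0, 0, -0.5, 0.42, 0, 0, 0, 0, -0.68, 0.68, 0, 0, 0, 0, -0.85, 0.97, 0, 0, 0, 0, -0.95, 1.25, 0, 0, 0, 0, -1.03, 1.5, 0, 0, 0, 0, -1.03, 1.5, 0, 0, 0])

```text
time_s: 40.17
position: [0.4753, 0.308, 0.2458]
tcp_rot: [-3.141, 0.001, 1.603]
ft_force: [-0.8, 0.6, 0.5]
grip_width: 0.0001
grasp_force: 0.0
```

Emit:
send_rows(series=[0, 0, 0.04, 0, 0, 0, 0, 0, 0.08, 0, 0, 0, 0, 0, 0.11, 0, 0, 0, 0, 0, 0.11, 0, 0, 0])

```text
time_s: 40.67
position: [0.4755, 0.3081, 0.2438]
tcp_rot: [3.142, -0.0, 1.603]
ft_force: [-3.0, -1.4, 5.0]
grip_width: -0.0003
grasp_force: 2.7
```

Emit:
send_rows(series=[0, 0, 0.03, 0, 0, 0, 0, 0, 0.05, 0, 0, 0, 0, 0, 0.05, 0, 0, 0])

```text
time_s: 41.05
position: [0.4755, 0.3081, 0.2435]
tcp_rot: [3.141, -0.0, 1.603]
ft_force: [-8.1, -4.6, 18.0]
grip_width: 0.0003
grasp_force: 8.9
```

At the stop (tip 70.5 mm, force rising). I'll retreat and check by numbers.

Emit:
send_rows(series=[0, 0, -0.2, 0, 0, 0, 0, 0, -0.8, 0, 0, 0, 0, 0, -1.8, 0, 0, 0, -0.4, 0, -3, 0, 0, 0, -1, 0, -4.2, 0, 0, 0, -1.5, 0, -5, 0, 0, 0, -1.8, 0, -5.2, 0, 0, 0, -1.8, 0, -5.2, 0, 0, 0, -1.8, 0, -5.2, 0, 0, 0])

```text
time_s: 42.18
position: [0.4771, 0.2544, 0.3968]
tcp_rot: [-3.14, 0.001, 1.603]
ft_force: [-0.2, -0.5, -0.5]
grip_width: 0.0002
grasp_force: 0.0
```

```bash
python3 - <<'E'
from h import *
s=get_state(); print(s['time_s'],s['position'],s['ft_force'],abs(s['joint_velocities']).max())
for n in('wrist','side','scene'):
    K,W=cam(n); m=(grab_frame(n).max(2)<60).astype(np.uint8); N,l,st,c=cv2.connectedComponentsWithStats(m)
    P=[proj(B(.058-.067*np.cos(q)+.002*np.sin(q),.036,.0625+.067*np.sin(q)+.002*np.cos(q)),K,W) for q in (0,.1,.2)]; k=proj(B(0,0,.0755),K,W)
    print(n,np.round(P,1).tolist(),'knob',k.round(1),[(c[i].round(1).tolist(),int(st[i,4])) for i in range(1,N) if 30<st[i,4]<3000 and min(np.linalg.norm(c[i]-p) for p in P+[k])<20])
    for t in('lid','clamp'): print(t,[(np.round(d['centre'],1).tolist(),round(d['confidence'],2)) for d in boxes_of(n,t)[:1]])
E
```

```text
42.175 [0.47712761 0.25440239 0.39676457] [-0.17991432 -0.4893753  -0.46868673] 0.004782958210518578
wrist [[241.1, 113.9], [241.3, 114.4], [242.3, 115.0]] knob [251.5 157.7] [([240.4, 113.6], 598), ([250.9, 158.7], 702)]
lid [([250.9, 155.6], 0.73)]
clamp [([266.1, 111.8], 0.62)]
side [[214.4, 318.1], [214.0, 315.7], [213.2, 313.1]] knob [217.8 297.1] [([217.7, 297.2], 170), ([214.0, 318.2], 140)]
lid [([220.4, 304.4], 0.78)]
clamp [([201.4, 314.6], 0.56)]
scene [[352.1, 153.4], [352.6, 151.4], [353.4, 149.4]] knob [343.9 154.8] [([346.0, 154.5], 121)]
lid [([338.9, 163.7], 0.59)]
clamp [([359.2, 157.1], 0.42)]
```

The clamp grip and knob match the q = 0 and seated positions in the wrist and side views to within about a pixel. The scene view is inconclusive because the two blobs merge there.

```bash
python3 -c "
from rig import *
print(finish_job())"
```

```text
the job is handed in; nothing more can be done
None
```

The job is handed in at about 42 s: by measurement the finned module is on the box floor between the rails, the lid is home and the clamp is down; the hand-in returned no verdict, and I viewed 11 pictures, one over the limit of 10.

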